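# Put the dried glassware away by kind

## Robot

A 6-joint arm with a two-finger parallel gripper is mounted at the origin on the work surface. World frame = base frame: x ahead of the robot, y to its left, z up, the work surface at z = 0. Lengths are in mm, angles in degrees, forces in N, time in s.
With the tool pointing down it reaches from about 325 to 775 mm from the base axis. Payload 5.5 kg.
Tool frame: the origin (TCP) lies on the centre line of the jaws, within the pads' length; the fingertips stand 17 mm ahead of it and the grasp point (between the pads) lies 2 mm behind it; z points along the fingers, y is the line along which they close (so a half turn about z gives the same grasp; the last joint's range is limited). The gripper opens to 85 mm and grips with 20 to 120 N. Pads are 22 mm wide; open, the fingers measure 114 mm over their backs; the gripper's body (76 mm by 85 mm) begins 54 mm behind the grasp point. The pads swing forward as they close: fully open they stand 13 mm farther back than shut.
Start: joints at [73.528, 5.22, 70.514, -0, 104.267, -3.249], TCP at [137.257, 584.104, 248.275] pointing down, gripper open.
Joint ranges: [-164.24, 164.24], [-49.07, 125.15], [9.68, 141.18], [-86.29, 266.29], [3.28, 154.24], [-151.56, 151.56]. Speed limits (degrees/s): [147.25, 147.25, 172.46, 180, 180, 180].

## Interface

Orientations are given as a 3x3 rotation matrix whose columns are the frame's x, y, z axes.
In Python, from station import r gives the robot as it stands.
- The arm moves only by the tool jog_arm, never from a script. Its argument "rows" is a list of rows, each a list of 3 entries, a list of its own where there are three numbers: the shift along the tool's x, y, z in m, then the turn, a rotation vector about the tool's x, y, z in rad, then the opening, from 0 (shut) to 1 (fully open). A call has 1 to 8 rows; each row shifts and turns the commanded pose from where the row before left it, along the tool's axes as they then stand; what a row does not reach is not made up. A row lasts 1/10 s, in which the tool goes at most 50 mm and 8.59 degrees, less where a joint would pass 70% of its speed; a pose out of reach is approached as far as the arm can. A call with a gripper value outside its range is refused whole. The fingers move at their own pace and stop on an object; "grip_force" is the grip in N (left out, the last holds). Time passes only in rows, so rows that do not move let the fingers close. It gives the time, the measured TCP pose, the force, the opening and the grip force at its end, in the units of the state.
- r.sense(): the state, without advancing time (a new reading comes with each control period).
- r.capture(name): name is "scene" or "top" or "wrist"; returns (picture, depth): 420x560x3 uint8, red, green, blue; 420x560 float32, mm along the optical axis (not along the pixel's ray), 0 where there is no reading.
- r.camera_model(name): a dict with "K" (3x3 intrinsics, pixels), "rvec" (rotation vector, rad) and "tvec" (3), from world to camera coordinates, as OpenCV has them; the wrist camera has in their place "mount" (4x4, takes a point from camera to tool coordinates, whose origin is the TCP and whose axes are the flange's). Camera axes: x right, y down, z forward; pixel columns grow to the right and rows downward; lengths in mm; the calibration is good to about 2 mm. A picture is of the moment at which its call begins: read the wrist's pose just before it. camera_model takes no time and is no camera call.
- r.job_done(): hands the job in; it is judged then, once.
The state is a dict: "t": time; "joint_pos": joint angles; "qd": joint speeds; "joint_torque": joint torques, N m; "tcp_pos": TCP position; "ee_rot": TCP orientation; "ft_force": force on the tool from outside, world axes, zero at the start; "torque": the same for the moment, N m; "gripper_width": opening from 0.0 (shut) to 1.0 (fully open); "gripper_force": force on a finger pad.
Only numpy, scipy, OpenCV 4.12 (cv2) and the standard library are available. Lean on these libraries where they do the work, as an engineer would, in place of code of your own. Each camera call takes 0.05 s, during which the arm holds its last target. There are 200 camera calls.

## Task

The four pieces of washed glassware on the drying mat are dry: put each one away in the tray that already holds a piece of its kind, both flasks with the flask, the beaker with the beaker, the bottle with the bottle. Stand each upright on the tray floor in free space and let go; set them down gently without dropping them, knock nothing over, and leave the pieces already in the trays standing where they are.

Things in the scene. Friction and masses are not known exactly. Their poses are not given: they have to be found in the camera images.
- large_flask: Clear glass wide-neck conical (Erlenmeyer) flask, the larger loose one: base 64 mm across, 105 mm tall; cone narrows to a straight open neck 35 mm across, from 78 mm up to the rim (bead 38 mm across). About 70 g. Origin at the centre of its underside, z up its axis. On the drying mat at the start (pieces about 100 mm apart). Mat: black rubber, 190 mm square, 6 mm thick.
- small_flask: Clear glass wide-neck conical (Erlenmeyer) flask, the smaller loose one: base 51 mm across, 85 mm tall; cone narrows to a straight open neck 33 mm across, from 60 mm up to the rim (bead 36 mm across). About 45 g. Origin at the centre of its underside, z up its axis. On the drying mat at the start (pieces about 100 mm apart).
- loose_beaker: Clear glass tall-form beaker, straight wall: 54 mm across, 95 mm tall, rim 58 mm across, wall 3 mm, open top, small spout. About 75 g. Origin at the centre of its underside, z up its axis. On the drying mat at the start (pieces about 100 mm apart).
- loose_bottle: Clear glass screw-cap laboratory bottle, round: body 56 mm across, shoulder 60 to 73 mm up, neck 40 mm; white cap 50 mm across, from 79 to 105 mm (flat top). About 130 g. Origin at the centre of its underside, z up its axis. On the drying mat at the start (pieces about 100 mm apart).
- flask_tray: Dark grey plastic tray, open top, with a flask in it at the start: 170 mm square (rim and grip tabs stand out up to 16 mm more), inside 160 mm square, rim 30 mm high, floor 5 mm thick. Fixed. Origin: centre of its underside; x, y along its sides. The stored flask stands in its +x half, 38 to 44 mm from the middle, up to 35 mm to either side in y; the -x half is empty.
- beaker_tray: Dark grey plastic tray, open top, with a beaker in it at the start: 170 mm square (rim and grip tabs stand out up to 16 mm more), inside 160 mm square, rim 30 mm high, floor 5 mm thick. Fixed. Origin: centre of its underside; x, y along its sides. The stored beaker stands in its +x half, 38 to 44 mm from the middle, up to 35 mm to either side in y; the -x half is empty.
- bottle_tray: Dark grey plastic tray, open top, with a bottle in it at the start: 170 mm square (rim and grip tabs stand out up to 16 mm more), inside 160 mm square, rim 30 mm high, floor 5 mm thick. Fixed. Origin: centre of its underside; x, y along its sides. The stored bottle stands in its +x half, 38 to 44 mm from the middle, up to 35 mm to either side in y; the -x half is empty.
- stored_flask: Clear glass wide-neck conical (Erlenmeyer) flask, like the larger loose one: base 64 mm across, 105 mm tall; cone narrows to a straight open neck 35 mm across, from 78 mm up to the rim (bead 38 mm across). Already stored: stands in the flask tray. Origin at the centre of its underside, z up its axis.
- stored_beaker: Clear glass tall-form beaker, straight wall: 54 mm across, 95 mm tall, rim 58 mm across, wall 3 mm, open top, small spout. Already stored: stands in the beaker tray. Origin at the centre of its underside, z up its axis.
- stored_bottle: Clear glass screw-cap laboratory bottle, round: body 56 mm across, shoulder 60 to 73 mm up, neck 40 mm; white cap 50 mm across, from 79 to 105 mm (flat top). Already stored: stands in the bottle tray. Origin at the centre of its underside, z up its axis.
Mind the look-alikes: they are no part of the job. What is shaped like the loose_beaker but pink or red is not meant. Leave any purple look-alike of the large_flask alone.

How it is judged:
By the outcome, as a careful person would: the job done as asked, in the order asked, and still so for the second after the job is handed in, with the robot touching nothing.
It also fails if it takes over 115 s, if anything falls off the work surface, if the arm or the gripper's body presses on something with over 40 N, if the wrist force passes 120 N, or if a joint passes its speed limit or range.

## Working session

There is one attempt and no reset: what is moved stays moved. The work goes in short steps, Python scripts to look and compute and a tool call to move; the robot and the scene stay as the last step left them, time stands still between calls to the robot, and variables do not carry over. Pictures are saved under pics/ and viewed, at most 14 in all, crops included, and the job is handed in when it is done.

Besides the shell and the picture viewer there is one more tool, called after "Call:" in YAML: its name, and indented under it one key for each argument. jog_arm: Moves the arm, as the interface text tells. Its arguments: {"type":"object","properties":{"rows":{"type":"array"},"grip_force":{"type":"number"}},"required":["rows"]}

```bash
mkdir -p pics; cat > h.py <<'E'
import numpy as np, cv2
from station import r
def save(n,im): cv2.imwrite(f'pics/{n}.png',cv2.cvtColor(im,cv2.COLOR_RGB2BGR))
def cam(name,s=None):
    m=r.camera_model(name); K=np.array(m['K'],float)
    if 'mount' in m:
        s=s or r.sense(); T=np.eye(4); T[:3,:3]=s['ee_rot']; T[:3,3]=s['tcp_pos']
        T=T@np.array(m['mount']); return K,T[:3,:3],T[:3,3]
    R=cv2.Rodrigues(np.array(m['rvec'],float))[0]; return K,R.T,-R.T@np.array(m['tvec'],float).ravel()
def ray(c,u,v):
    K,R,o=c; d=R@np.linalg.inv(K)@np.array([u,v,1.]); return o,d
def onplane(c,u,v,z):
    o,d=ray(c,u,v); return o+d*(z-o[2])/d[2]
def proj(c,p):
    K,R,o=c; q=K@(R.T@(np.array(p,float)-o)); return q[:2]/q[2]
def tri(c1,p1,c2,p2):
    A=[];b=[]
    M=np.zeros((3,3));v=np.zeros(3)
    for c,p in((c1,p1),(c2,p2)):
        o,d=ray(c,*p); d=d/np.linalg.norm(d); P=np.eye(3)-np.outer(d,d); M+=P; v+=P@o
    return np.linalg.solve(M,v)
E
python3 - <<'E'
from h import *
for n in('scene','top','wrist'):
    im,d=r.capture(n); save(n+'0',im); np.save(n+'0.npy',d); K,R,o=cam(n); print(n,K.round(0).tolist(),o.round(0),R[:,2].round(2))
s=r.sense();print(s['t'],s['tcp_pos'],np.array(s['ee_rot']).round(3).tolist(),s['gripper_width'])
E
```

```text
scene [[510.0, 0.0, 283.0], [0.0, 510.0, 216.0], [0.0, 0.0, 1.0]] [1206.  412. 1089.] [-0.53 -0.31 -0.79]
top [[394.0, 0.0, 273.0], [0.0, 394.0, 209.0], [0.0, 0.0, 1.0]] [ 348.   -9. 1041.] [ 0.14  0.03 -0.99]
wrist [[322.0, 0.0, 278.0], [0.0, 322.0, 209.0], [0.0, 0.0, 1.0]] [ 75. 599. 373.] [ 0.25 -0.06 -0.97]
0.15 [137.20197666 583.91221159 247.4138125 ] [[-0.973, 0.229, -0.0], [0.229, 0.973, -0.001], [0.0, -0.001, -1.0]] 0.9985795928817277
```

View pics/scene0.png

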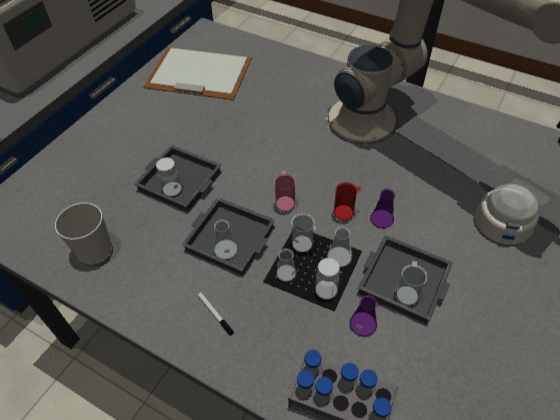

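View pics/top0.png

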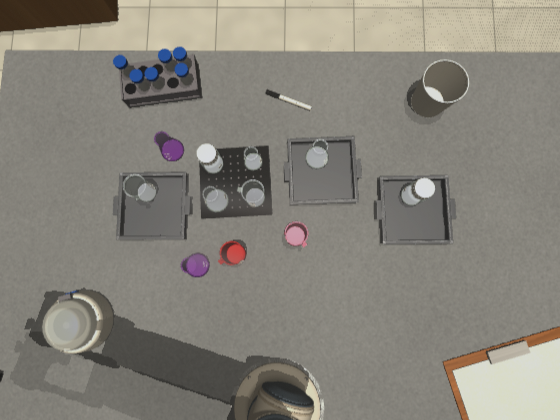

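The scene view shows the mat (315,265) with four clear pieces: bottle with white cap (328,280), small flask (286,265), beaker (302,232) and large flask (341,246). The trays are beaker (405,278), flask (229,236) and bottle (178,178). The pink, red and purple pieces (285,190; 345,200; 385,208; 365,315) are look-alikes on the table and will be left alone. I'll confirm with enlarged crops.

```bash
python3 - <<'E'
import cv2,numpy as np
a=cv2.imread('pics/top0.png'); b=cv2.imread('pics/scene0.png')
cv2.imwrite('pics/ct.png',cv2.resize(a[120:260,105:375],None,fx=2.9,fy=2.9,interpolation=cv2.INTER_CUBIC))
cv2.imwrite('pics/cs.png',cv2.resize(b[200:330,180:460],None,fx=2.8,fy=2.8,interpolation=cv2.INTER_CUBIC))
E
```

```text
(no output)
```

View pics/ct.png

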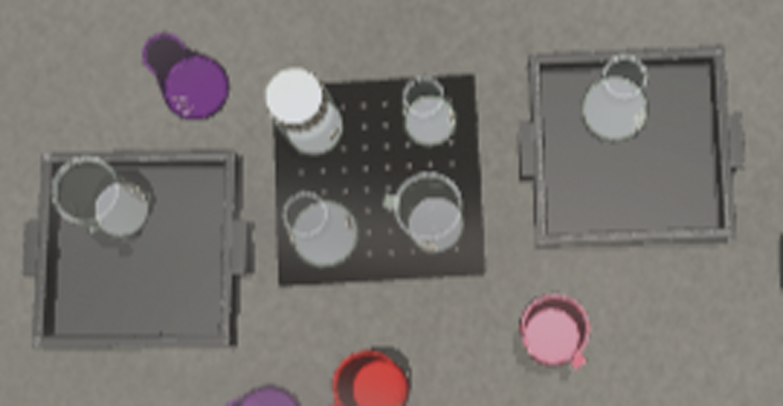

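View pics/cs.png

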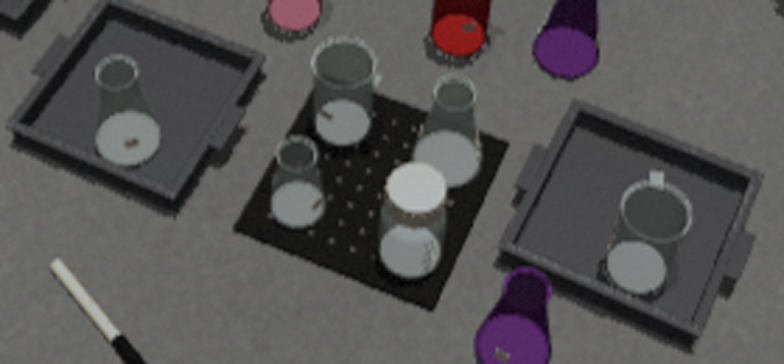

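View pics/wrist0.png

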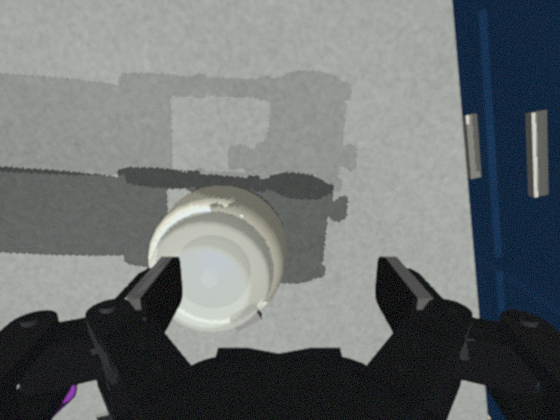

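Crops confirm: in the top crop, bottle (295,96), small flask (424,96, shorter with the 51 mm base), large flask (306,214) and beaker (430,203, with spout). The left tray holds a beaker and the middle tray a flask. The wrist view shows only a dish-like device at (215,260). Next I'll triangulate.

```bash
python3 - <<'E'
from h import *
T=cam('top');S=cam('scene')
t=lambda x,y:(105+x/2.9-.33,120+y/2.9-.33); s=lambda x,y:(180+x/2.8-.33,200+y/2.8-.33)
D={'bottle_cap':((295,96),(417,187)),'bottle_base':((313,130),(410,250)),'small_rim':((424,96),(297,155)),'small_base':((430,121),(297,205)),
'large_rim':((306,214),(454,95)),'large_base':((325,233),(447,159)),'beaker_rim':((430,203),(344,62)),'beaker_base':((435,223),(342,122)),
'sb_rim':((87,192),(656,210)),'sb_base':((122,210),(636,268)),'sf_rim':((625,76),(117,72)),'sf_base':((615,108),(128,139))}
for k,(a,b) in D.items():
    p=tri(T,t(*a),S,s(*b)); print(k,p.round(0),'reproj',(proj(T,p)-t(*a)).round(1))
for n,c,f in(('beaker_tray',[(43,152),(238,150),(236,347),(36,346)],t),('flask_tray',[(530,52),(722,46),(733,240),(537,246)],t),('bottle_tray',[(378,178),(449,176),(452,243),(382,244)],lambda x,y:(x,y))):
    P=np.array([onplane(T,*f(*q),30) for q in c]); print(n,P.mean(0).round(0),np.linalg.norm(P-np.roll(P,-1,0),axis=1).round(0),np.degrees(np.arctan2(*(P[0]-P[1])[[0,1]])).round(1))
# bottle stored: cap & tray height via triangulation
im=cv2.imread('pics/top0.png');im2=cv2.imread('pics/scene0.png')
for n,i in(('T',im),('S',im2)):
    m=(i.min(2)>185).astype(np.uint8); k,l,st,ce=cv2.connectedComponentsWithStats(m)
    print(n,[(st[j].tolist(),ce[j].round(1).tolist()) for j in range(1,k) if 40<st[j][4]<900 ])
# tray corners scene: flask tray TL/TR etc
for n,a,b in(('bt +x+y',(43,152),(695,340)),('bt -x-y... ',(236,347),(579,106)),('ft -x+y?',(537,246),(263,58)),('ft +x+y',(530,52),(175,208)),('ft +x-y',(722,46),(15,127)),('ft -x-y',(733,240),(110,5))):
    print(n,tri(T,t(*a),S,s(*b)).round(0))
E
```

```text
bottle_cap [617. 182. 109.] reproj [-0.2  0.1]
bottle_base [615. 183.   7.] reproj [ 0.5 -0.2]
small_rim [624.  74.  88.] reproj [-0.1  0. ]
small_base [624.  74.   8.] reproj [ 0.2 -0.1]
large_rim [517. 168. 107.] reproj [ 0.1 -0. ]
large_base [517. 169.   9.] reproj [-0.1  0. ]
beaker_rim [528.  66. 102.] reproj [-0.4  0.2]
beaker_base [527.  67.  11.] reproj [ 0.1 -0.1]
sb_rim [535. 357.  97.] reproj [ 0. -0.]
sb_base [537. 358.   6.] reproj [ 0.2 -0.1]
sf_rim [637. -96. 110.] reproj [-0.1  0. ]
sf_base [638. -97.   8.] reproj [-0.  0.]
beaker_tray [498. 333.  30.] [179. 179. 179. 177.] -1.3
flask_tray [ 598. -109.   30.] [175. 179. 175. 180.] -2.4
bottle_tray [ 495. -347.   30.] [183. 173. 176. 171.] -2.4
T [([424, 85, 20, 17, 137], [433.8, 93.5]), ([280, 95, 31, 14, 72], [295.2, 101.7]), ([197, 144, 19, 18, 274], [205.8, 152.6]), ([415, 178, 20, 20, 292], [424.4, 187.4]), ([73, 296, 26, 24, 59], [89.7, 305.9]), ([69, 331, 28, 21, 65], [85.9, 343.3])]
S []
bt +x+y [587. 427.  25.]
bt -x-y...  [409. 248.  14.]
ft -x+y? [506. -27.  24.]
ft +x+y [686. -16.  21.]
ft +x-y [ 689. -188.   30.]
ft -x-y [ 514. -202.   11.]
```

All heights match the expected values: rims 88–109, bases about 8, tray squares about 177. I set out to the large flask first, squaring the tool to the world axes on the way.

Call:
jog_arm:
  rows:
    - [[0,0,0],[0,0,-0.1155],1]
    - [[0,0,0],[0,0,-0.1155],1]
    - [[-0.027,-0.03,0],[0,0,0],1]
    - [[-0.027,-0.03,0],[0,0,0],1]
    - [[-0.027,-0.03,0],[0,0,0],1]
    - [[-0.027,-0.03,0],[0,0,0],1]
    - [[-0.027,-0.03,0],[0,0,0],1]
    - [[-0.027,-0.03,0],[0,0,0],1]
  grip_force: 25

```text
t: 0.95
tcp_pos: [300.0, 402.7, 248.0]
ee_rot: [[-1.0, -0.0, -0.0], [-0.0, 1.0, -0.0], [0.0, -0.0, -1.0]]
ft_force: [0.9, -0.1, 0.6]
gripper_width: 0.997
gripper_force: 0.0
```

Call:
jog_arm:
  rows:
    - [[-0.027,-0.03,0],[0,0,0],1]
    - [[-0.027,-0.03,0],[0,0,0],1]
    - [[-0.027,-0.03,0],[0,0,0],1]
    - [[-0.027,-0.03,0],[0,0,0],1]
    - [[-0.027,-0.03,0],[0,0,0],1]
    - [[-0.027,-0.03,0],[0,0,0],1]
    - [[0,0,0],[0,0,0],1]
    - [[0,0,0],[0,0,0],1]

```text
t: 1.75
tcp_pos: [461.6, 223.5, 247.8]
ee_rot: [[-1.0, 0.002, -0.001], [0.002, 1.0, -0.0], [0.001, -0.0, -1.0]]
ft_force: [0.4, 0.2, 0.7]
gripper_width: 0.998
gripper_force: 0.0
```

```bash
python3 - <<'E'
from h import *
s=r.sense(); c=cam('wrist',s); im,d=r.capture('wrist'); save('w1',im); c2=cam('wrist'); 
T=cam('top')
print(s['t'],s['tcp_pos'],np.array(s['ee_rot']).round(3).tolist(),s['joint_pos'])
for p in((517,168,107),(517,169,8),(617,182,109),(624,74,88),(528,66,101)): print(p,proj(c,p).round(0))
print('bottle stored',onplane(T,424.4,187.4,110).round(0))
E
```

```text
1.75 [461.55035032 223.5384053  247.75977324] [[-1.0, 0.002, -0.001], [0.002, 1.0, -0.0], [0.001, -0.0, -1.0]] [ 2.20252833e+01 -8.17021299e+00  8.37292733e+01  2.47919030e-02
  1.04506696e+02 -6.78587499e+01]
(517, 168, 107) [216. 261.]
(517, 169, 8) [233. 226.]
(617, 182, 109) [236. 357.]
(624, 74, 88) [134. 349.]
(528, 66, 101) [107. 269.]
bottle stored [ 538. -344.  110.]
```

View pics/w1.png

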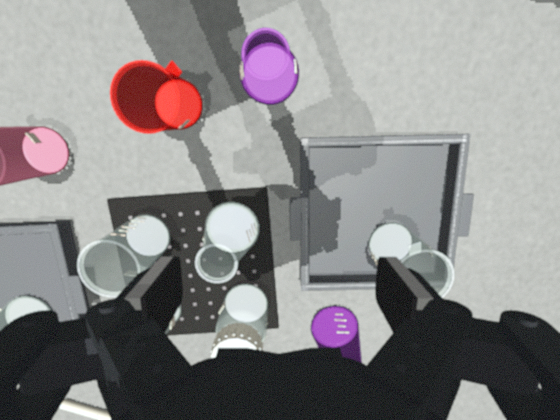

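The wrist view shows the large flask's rim at (216,263) and base at (232,228), as predicted, so the positions hold. I descend and grasp the neck.

Call:
jog_arm:
  rows:
    - [[-0.0138,-0.0139,0],[0,0,0],0.8]
    - [[-0.0138,-0.0139,0],[0,0,0],0.8]
    - [[-0.0138,-0.0139,0],[0,0,0],0.8]
    - [[-0.0139,-0.0139,0],[0,0,0],0.8]
    - [[0,0,0.03],[0,0,0],0.8]
    - [[0,0,0.03],[0,0,0],0.8]
    - [[0,0,0.03],[0,0,0],0.8]
    - [[0,0,0.02],[0,0,0],0.8]

```text
t: 2.6
tcp_pos: [515.0, 169.9, 135.7]
ee_rot: [[-1.0, -0.003, -0.003], [-0.003, 1.0, -0.0], [0.003, -0.0, -1.0]]
ft_force: [-0.2, -0.7, 0.2]
gripper_width: 0.801
gripper_force: 0.0
```

Call:
jog_arm:
  rows:
    - [[0,0,0.02],[0,0,0],0.8]
    - [[0,0,0.015],[0,0,0],0.8]
    - [[0,0,0.005],[0,0,0],0.8]
    - [[0,0,0],[0,0,0],0.7]
    - [[0,0,0],[0,0,0],0.65]
    - [[0,0,0],[0,0,0],0.6]
    - [[0,0,0],[0,0,0],0.55]
    - [[0,0,0],[0,0,0],0.5]

```text
t: 3.4
tcp_pos: [517.0, 168.6, 98.9]
ee_rot: [[-1.0, -0.0, 0.001], [-0.0, 1.0, 0.0], [-0.001, 0.0, -1.0]]
ft_force: [-0.6, 0.2, 0.7]
gripper_width: 0.503
gripper_force: 0.0
```

Call:
jog_arm:
  rows:
    - [[0,0,0],[0,0,0],0.45]
    - [[0,0,0],[0,0,0],0.4]
    - [[0,0,0],[0,0,0],0.35]
    - [[0,0,0],[0,0,0],0.3]
    - [[0,0,0],[0,0,0],0.3]
    - [[0,0,0],[0,0,0],0.3]

```text
t: 4.0
tcp_pos: [516.9, 168.5, 98.7]
ee_rot: [[-1.0, -0.0, 0.001], [-0.0, 1.0, -0.0], [-0.001, -0.0, -1.0]]
ft_force: [0.1, -1.5, 3.7]
gripper_width: 0.416
gripper_force: 25.3
```

Grip width is 35.4 mm, which is the neck. I lift and carry it to the flask tray.

Call:
jog_arm:
  rows:
    - [[0,0,-0.01],[0,0,0],0.3]
    - [[0,0,-0.025],[0,0,0],0.3]
    - [[0,0,-0.035],[0,0,0],0.3]
    - [[0,0,-0.035],[0,0,0],0.3]
    - [[0,0,-0.03],[0,0,0],0.3]
    - [[-0.005,-0.02,0],[0,0,0],0.3]
    - [[-0.005,-0.03,0],[0,0,0],0.3]
    - [[-0.006,-0.03,0],[0,0,0],0.3]

```text
t: 4.8
tcp_pos: [532.5, 88.3, 233.6]
ee_rot: [[-1.0, -0.002, -0.0], [-0.002, 1.0, 0.001], [0.0, 0.001, -1.0]]
ft_force: [0.1, -0.6, -0.5]
gripper_width: 0.418
gripper_force: 25.2
```

Call:
jog_arm:
  rows:
    - [[-0.006,-0.03,0],[0,0,0],0.3]
    - [[-0.006,-0.03,0],[0,0,0],0.3]
    - [[-0.006,-0.03,0],[0,0,0],0.3]
    - [[-0.006,-0.03,0],[0,0,0],0.3]
    - [[0,-0.025,0],[0,0,0],0.3]
    - [[0,-0.0135,0],[0,0,0],0.3]
    - [[0,0,0],[0,0,0],0.3]
    - [[0,0,0],[0,0,0],0.3]

```text
t: 5.6
tcp_pos: [556.6, -69.2, 233.3]
ee_rot: [[-1.0, -0.0, -0.0], [-0.0, 1.0, 0.001], [0.0, 0.001, -1.0]]
ft_force: [0.2, 0.4, -0.6]
gripper_width: 0.416
gripper_force: 25.2
```

Call:
jog_arm:
  rows:
    - [[0,0,0.03],[0,0,0],0.3]
    - [[0,0,0.03],[0,0,0],0.3]
    - [[0,0,0.03],[0,0,0],0.3]
    - [[0,0,0.02],[0,0,0],0.3]
    - [[0,0,0.01],[0,0,0],0.3]
    - [[0,0,0.006],[0,0,0],0.3]
    - [[0,0,0],[0,0,0],0.3]
    - [[0,0,0],[0,0,0],0.3]

```text
t: 6.4
tcp_pos: [557.4, -69.7, 108.7]
ee_rot: [[-1.0, -0.001, 0.002], [-0.001, 1.0, -0.0], [-0.002, -0.0, -1.0]]
ft_force: [0.1, 0.6, -1.3]
gripper_width: 0.419
gripper_force: 25.2
```

Call:
jog_arm:
  rows:
    - [[0,0,0.004],[0,0,0],0.3]
    - [[0,0,0.003],[0,0,0],0.3]
    - [[0,0,0.002],[0,0,0],0.3]
    - [[0,0,0.001],[0,0,0],0.3]
    - [[0,0,0],[0,0,0],0.3]
    - [[0,0,0],[0,0,0],0.3]

```text
t: 7.0
tcp_pos: [556.8, -70.0, 97.7]
ee_rot: [[-1.0, -0.0, 0.001], [-0.0, 1.0, -0.0], [-0.001, -0.0, -1.0]]
ft_force: [-1.0, -0.2, 2.0]
gripper_width: 0.417
gripper_force: 25.4
```

The force went from −1.3 to +2.0 N, so the flask is on the floor. I release, rise and go to the small flask (624,74).

Call:
jog_arm:
  rows:
    - [[0,0,0],[0,0,0],0.45]
    - [[0,0,0],[0,0,0],0.5]
    - [[0,0,0],[0,0,0],0.6]
    - [[0,0,0],[0,0,0],0.7]
    - [[0,0,0],[0,0,0],0.7]
    - [[0,0,-0.02],[0,0,0],0.7]
    - [[0,0,-0.035],[0,0,0],0.7]
    - [[0,0,-0.035],[0,0,0],0.7]

```text
t: 7.8
tcp_pos: [556.2, -69.8, 187.5]
ee_rot: [[-1.0, -0.0, -0.002], [-0.0, 1.0, 0.0], [0.002, 0.0, -1.0]]
ft_force: [0.3, 0.2, 0.3]
gripper_width: 0.693
gripper_force: 0.0
```

Call:
jog_arm:
  rows:
    - [[-0.01,0.02,-0.01],[0,0,0],0.7]
    - [[-0.01,0.025,0],[0,0,0],0.7]
    - [[-0.01,0.03,0],[0,0,0],0.7]
    - [[-0.01,0.03,0],[0,0,0],0.7]
    - [[-0.01,0.025,0],[0,0,0],0.7]
    - [[-0.01,0.014,0],[0,0,0],0.7]
    - [[-0.007,0,0],[0,0,0],0.7]
    - [[0,0,0],[0,0,0],0.7]

```text
t: 8.6
tcp_pos: [624.1, 73.8, 196.8]
ee_rot: [[-1.0, -0.001, -0.001], [-0.001, 1.0, -0.001], [0.001, -0.001, -1.0]]
ft_force: [-0.2, -0.3, -0.2]
gripper_width: 0.702
gripper_force: 0.0
```

```bash
python3 - <<'E'
from h import *
s=r.sense(); print(s['tcp_pos'])
im,_=r.capture('scene'); save('s2',cv2.resize(im[130:340,130:460],None,fx=2.4,fy=2.4))
E
```

```text
[624.09871668  73.81252942 196.77274191]
```

View pics/s2.png

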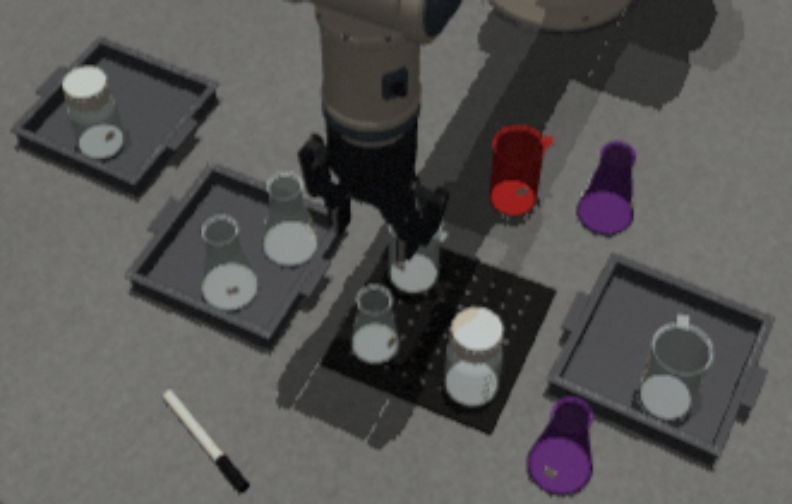

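The large flask stands in the flask tray at crop (290,220) and all else is in place. I descend on the small flask.

Call:
jog_arm:
  rows:
    - [[0,0,0.03],[0,0,0],0.7]
    - [[0,0,0.03],[0,0,0],0.7]
    - [[0,0,0.025],[0,0,0],0.7]
    - [[0,0,0.02],[0,0,0],0.7]
    - [[0,0,0.01],[0,0,0],0.7]
    - [[0,0,0],[0,0,0],0.65]
    - [[0,0,0],[0,0,0],0.6]
    - [[0,0,0],[0,0,0],0.55]

```text
t: 9.45
tcp_pos: [624.5, 73.9, 84.3]
ee_rot: [[-1.0, 0.0, 0.003], [0.0, 1.0, 0.0], [-0.003, 0.0, -1.0]]
ft_force: [0.6, 1.0, 0.5]
gripper_width: 0.548
gripper_force: 0.0
```

Call:
jog_arm:
  rows:
    - [[0,0,0],[0,0,0],0.5]
    - [[0,0,0],[0,0,0],0.45]
    - [[0,0,0],[0,0,0],0.4]
    - [[0,0,0],[0,0,0],0.35]
    - [[0,0,0],[0,0,0],0.3]
    - [[0,0,0],[0,0,0],0.3]
    - [[0,0,0],[0,0,0],0.3]

```text
t: 10.15
tcp_pos: [624.1, 74.1, 83.0]
ee_rot: [[-1.0, -0.0, 0.001], [-0.0, 1.0, 0.0], [-0.001, 0.0, -1.0]]
ft_force: [1.3, 0.2, 4.6]
gripper_width: 0.384
gripper_force: 25.2
```

Grip width is 32.6 mm, the small flask's neck. I carry it to (557,−150).

Call:
jog_arm:
  rows:
    - [[0,0,-0.01],[0,0,0],0.3]
    - [[0,0,-0.025],[0,0,0],0.3]
    - [[0,0,-0.035],[0,0,0],0.3]
    - [[0,0,-0.035],[0,0,0],0.3]
    - [[0,0,-0.03],[0,0,0],0.3]
    - [[0.008,-0.02,0],[0,0,0],0.3]
    - [[0.01,-0.03,0],[0,0,0],0.3]
    - [[0.01,-0.03,0],[0,0,0],0.3]

```text
t: 10.95
tcp_pos: [595.1, -6.2, 217.4]
ee_rot: [[-1.0, -0.002, -0.001], [-0.002, 1.0, 0.0], [0.001, 0.0, -1.0]]
ft_force: [0.0, -0.2, -0.8]
gripper_width: 0.388
gripper_force: 24.9
```

Call:
jog_arm:
  rows:
    - [[0.01,-0.03,0],[0,0,0],0.3]
    - [[0.01,-0.03,0],[0,0,0],0.3]
    - [[0.01,-0.03,0],[0,0,0],0.3]
    - [[0.009,-0.03,0],[0,0,0],0.3]
    - [[0,-0.024,0],[0,0,0],0.3]
    - [[0,0,0],[0,0,0],0.3]
    - [[0,0,0.02],[0,0,0],0.3]
    - [[0,0,0.03],[0,0,0],0.3]

```text
t: 11.75
tcp_pos: [557.7, -149.7, 169.2]
ee_rot: [[-1.0, -0.0, 0.004], [-0.0, 1.0, -0.001], [-0.004, -0.001, -1.0]]
ft_force: [-0.3, -0.4, -0.6]
gripper_width: 0.382
gripper_force: 25.0
```

Call:
jog_arm:
  rows:
    - [[0,0,0.03],[0,0,0],0.3]
    - [[0,0,0.025],[0,0,0],0.3]
    - [[0,0,0.015],[0,0,0],0.3]
    - [[0,0,0.007],[0,0,0],0.3]
    - [[0,0,0],[0,0,0],0.3]
    - [[0,0,0],[0,0,0],0.3]

```text
t: 12.35
tcp_pos: [557.4, -149.9, 91.8]
ee_rot: [[-1.0, -0.0, 0.002], [-0.0, 1.0, -0.001], [-0.002, -0.001, -1.0]]
ft_force: [0.4, -0.4, -0.1]
gripper_width: 0.383
gripper_force: 25.0
```

Call:
jog_arm:
  rows:
    - [[0,0,0.004],[0,0,0],0.3]
    - [[0,0,0.003],[0,0,0],0.3]
    - [[0,0,0.001],[0,0,0],0.3]
    - [[0,0,0.0005],[0,0,0],0.3]
    - [[0,0,0],[0,0,0],0.3]
    - [[0,0,0],[0,0,0],0.3]

```text
t: 12.95
tcp_pos: [556.8, -150.0, 82.0]
ee_rot: [[-1.0, -0.0, 0.0], [-0.0, 1.0, -0.0], [-0.0, -0.0, -1.0]]
ft_force: [0.1, -0.7, 0.3]
gripper_width: 0.384
gripper_force: 25.0
```

Call:
jog_arm:
  rows:
    - [[0,0,0.0005],[0,0,0],0.3]
    - [[0,0,0],[0,0,0],0.42]
    - [[0,0,0],[0,0,0],0.5]
    - [[0,0,0],[0,0,0],0.6]
    - [[0,0,0],[0,0,0],0.6]
    - [[0,0,-0.02],[0,0,0],0.6]
    - [[0,0,-0.035],[0,0,0],0.6]
    - [[0,0,-0.04],[0,0,0],0.6]

```text
t: 13.75
tcp_pos: [555.9, -149.6, 175.6]
ee_rot: [[-1.0, -0.0, -0.003], [-0.0, 1.0, 0.001], [0.003, 0.001, -1.0]]
ft_force: [0.3, -0.9, 0.2]
gripper_width: 0.601
gripper_force: 0.0
```

Call:
jog_arm:
  rows:
    - [[0,0,-0.035],[0,0,0],0.7]
    - [[0.004,0.03,0],[0,0,0],0.8]
    - [[0.004,0.03,0],[0,0,0],0.9]
    - [[0.004,0.03,0],[0,0,0],1]
    - [[0.004,0.03,0],[0,0,0],1]
    - [[0.004,0.03,0],[0,0,0],1]
    - [[0.004,0.03,0],[0,0,0],1]
    - [[0.005,0.036,0],[0,0,0],1]

```text
t: 14.55
tcp_pos: [527.4, 66.9, 211.2]
ee_rot: [[-1.0, 0.001, 0.0], [0.001, 1.0, -0.0], [-0.0, -0.0, -1.0]]
ft_force: [0.8, 0.4, 0.1]
gripper_width: 0.996
gripper_force: 0.0
```

Call:
jog_arm:
  rows:
    - [[0,0,0],[0,0,0.1428],1]
    - [[0,0,0],[0,0,0.1428],1]
    - [[0,0,0],[0,0,0.1428],1]
    - [[0,0,0],[0,0,0.1428],1]
    - [[0,0,0],[0,0,0.1428],1]
    - [[0,0,0],[0,0,0.1428],1]
    - [[0,0,0],[0,0,0.1428],1]
    - [[0,0,0],[0,0,0.1428],1]

```text
t: 15.35
tcp_pos: [527.6, 66.1, 211.2]
ee_rot: [[-0.41, 0.912, -0.0], [0.912, 0.41, -0.0], [0.0, -0.0, -1.0]]
ft_force: [-0.6, -0.0, 0.4]
gripper_width: 0.999
gripper_force: 0.0
```

Call:
jog_arm:
  rows:
    - [[0,0,0],[0,0,0.1428],1]
    - [[0,0,0],[0,0,0.1428],1]
    - [[0,0,0],[0,0,0.1428],1]
    - [[0,0,0],[0,0,0],1]
    - [[0,0,0],[0,0,0],1]

```text
t: 15.85
tcp_pos: [527.6, 66.1, 211.2]
ee_rot: [[-0.004, 1.0, -0.0], [1.0, 0.004, 0.0], [0.0, -0.0, -1.0]]
ft_force: [-0.1, 0.4, 0.1]
gripper_width: 1.0
gripper_force: 0.0
```

```bash
python3 - <<'E'
from h import *
s=r.sense(); print(s['tcp_pos'],s['joint_pos'])
c=cam('wrist',s); im,_=r.capture('wrist'); a,_=r.capture('scene'); 
print([proj(c,p).round(0).tolist() for p in((528,66,101),(527,67,9))])
a=cv2.resize(a[160:340,130:460],(560,306)); save('w3',np.vstack([im[:290],a]))
E
```

```text
[527.62783137  66.09566203 211.20633029] [ 3.47385504e+00 -5.55936268e+00  8.50231980e+01  6.52709581e-04
  1.00543708e+02  3.24246943e+00]
[[277.0, 212.0], [277.0, 187.0]]
```

View pics/w3.png

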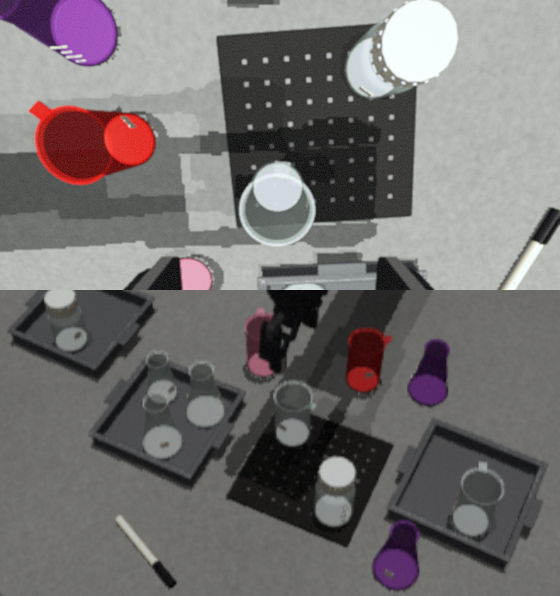

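All three flasks stand in their tray. The wrist view has the beaker rim at (277,208) against (277,212) predicted, so it is centred. I descend on the beaker body, closing along x away from the spout.

Call:
jog_arm:
  rows:
    - [[0,0,0.03],[0,0,0],1]
    - [[0,0,0.03],[0,0,0],1]
    - [[0,0,0.03],[0,0,0],1]
    - [[0,0,0.025],[0,0,0],1]
    - [[0,0,0.016],[0,0,0],1]
    - [[0,0,0.01],[0,0,0],1]
    - [[0,0,0],[0,0,0],1]
    - [[0,0,0],[0,0,0],0.9]

```text
t: 16.75
tcp_pos: [528.3, 66.1, 71.5]
ee_rot: [[-0.001, 1.0, 0.002], [1.0, 0.001, 0.0], [0.0, 0.002, -1.0]]
ft_force: [0.4, 0.1, 0.7]
gripper_width: 0.903
gripper_force: 0.0
```

Call:
jog_arm:
  rows:
    - [[0,0,0],[0,0,0],0.84]
    - [[0,0,0],[0,0,0],0.78]
    - [[0,0,0],[0,0,0],0.72]
    - [[0,0,0],[0,0,0],0.66]
    - [[0,0,0],[0,0,0],0.6]
    - [[0,0,0],[0,0,0],0.55]
    - [[0,0,0],[0,0,0],0.5]
    - [[0,0,0],[0,0,0],0.5]

```text
t: 17.55
tcp_pos: [527.7, 66.1, 70.8]
ee_rot: [[-0.0, 1.0, 0.0], [1.0, 0.0, -0.0], [-0.0, 0.0, -1.0]]
ft_force: [-2.5, -0.1, 5.2]
gripper_width: 0.625
gripper_force: 26.4
```

Grip width is 53 mm, the beaker. I lift and carry it to (458,305).

Call:
jog_arm:
  rows:
    - [[0,0,-0.01],[0,0,0],0.5]
    - [[0,0,-0.025],[0,0,0],0.5]
    - [[0,0,-0.035],[0,0,0],0.5]
    - [[0,0,-0.035],[0,0,0],0.5]
    - [[0,0,-0.03],[0,0,0],0.5]
    - [[0.02,-0.007,0],[0,0,0],0.5]
    - [[0.03,-0.01,0],[0,0,0],0.5]
    - [[0.03,-0.01,0],[0,0,0],0.5]

```text
t: 18.35
tcp_pos: [500.6, 146.6, 205.6]
ee_rot: [[0.001, 1.0, 0.001], [1.0, -0.001, 0.0], [0.0, 0.001, -1.0]]
ft_force: [0.2, 0.8, 0.1]
gripper_width: 0.62
gripper_force: 26.5
```

Call:
jog_arm:
  rows:
    - [[0.03,-0.01,0],[0,0,0],0.5]
    - [[0.03,-0.01,0],[0,0,0],0.5]
    - [[0.03,-0.01,0],[0,0,0],0.5]
    - [[0.03,-0.01,0],[0,0,0],0.5]
    - [[0.025,-0.003,0],[0,0,0],0.5]
    - [[0.014,0,0],[0,0,0],0.5]
    - [[0,0,0],[0,0,0],0.5]
    - [[0,0,0.02],[0,0,0],0.5]

```text
t: 19.15
tcp_pos: [459.1, 305.3, 188.2]
ee_rot: [[-0.0, 1.0, 0.005], [1.0, 0.0, 0.002], [0.002, 0.005, -1.0]]
ft_force: [1.0, 0.7, -1.3]
gripper_width: 0.624
gripper_force: 26.6
```

Call:
jog_arm:
  rows:
    - [[0,0,0.03],[0,0,0],0.5]
    - [[0,0,0.03],[0,0,0],0.5]
    - [[0,0,0.025],[0,0,0],0.5]
    - [[0,0,0.015],[0,0,0],0.5]
    - [[0,0,0.007],[0,0,0],0.5]
    - [[0,0,0],[0,0,0],0.5]
    - [[0,0,0],[0,0,0],0.5]

```text
t: 19.85
tcp_pos: [458.4, 305.2, 79.8]
ee_rot: [[0.0, 1.0, 0.002], [1.0, -0.0, 0.001], [0.001, 0.002, -1.0]]
ft_force: [-0.5, -0.8, -0.1]
gripper_width: 0.622
gripper_force: 26.6
```

Call:
jog_arm:
  rows:
    - [[0,0,0.004],[0,0,0],0.5]
    - [[0,0,0.003],[0,0,0],0.5]
    - [[0,0,0.0015],[0,0,0],0.5]
    - [[0,0,0.001],[0,0,0],0.5]
    - [[0,0,0],[0,0,0],0.5]
    - [[0,0,0],[0,0,0],0.5]

```text
t: 20.45
tcp_pos: [457.7, 305.3, 69.8]
ee_rot: [[-0.0, 1.0, 0.001], [1.0, 0.0, 0.0], [0.0, 0.001, -1.0]]
ft_force: [-3.1, -1.1, 5.4]
gripper_width: 0.626
gripper_force: 27.0
```

Contact (+5 N). I release and move to the bottle (617,182).

Call:
jog_arm:
  rows:
    - [[0,0,0],[0,0,0],0.65]
    - [[0,0,0],[0,0,0],0.72]
    - [[0,0,0],[0,0,0],0.8]
    - [[0,0,0],[0,0,0],0.85]
    - [[0,0,0],[0,0,0],0.85]
    - [[0,0,-0.015],[0,0,0],0.85]
    - [[0,0,-0.03],[0,0,0],0.85]
    - [[0,0,-0.035],[0,0,0],0.85]

```text
t: 21.25
tcp_pos: [457.1, 304.7, 149.4]
ee_rot: [[-0.0, 1.0, -0.002], [1.0, 0.0, -0.001], [-0.001, -0.002, -1.0]]
ft_force: [0.9, 0.8, 0.0]
gripper_width: 0.854
gripper_force: 0.0
```

Call:
jog_arm:
  rows:
    - [[0,0,-0.035],[0,0,0],0.85]
    - [[0,0,-0.025],[0,0,0],0.85]
    - [[-0.02,0.025,0],[0,0,0],0.85]
    - [[-0.025,0.032,0],[0,0,0],0.85]
    - [[-0.025,0.032,0],[0,0,0],0.85]
    - [[-0.025,0.032,0],[0,0,0],0.85]
    - [[-0.02,0.026,0],[0,0,0],0.85]
    - [[-0.008,0.012,0],[0,0,0],0.85]

```text
t: 22.05
tcp_pos: [618.4, 179.8, 209.4]
ee_rot: [[0.003, 1.0, 0.001], [1.0, -0.003, -0.001], [-0.001, 0.001, -1.0]]
ft_force: [-0.2, 0.2, -0.3]
gripper_width: 0.85
gripper_force: 0.0
```

Call:
jog_arm:
  rows:
    - [[0,0,0.03],[0,0,0],0.85]
    - [[0,0,0.03],[0,0,0],0.85]
    - [[0,0,0.025],[0,0,0],0.85]
    - [[0,0,0.015],[0,0,0],0.85]
    - [[0,0,0.005],[0,0,0],0.85]
    - [[0,0,0],[0,0,0],0.85]
    - [[0,0,0],[0,0,0],0.85]

```text
t: 22.75
tcp_pos: [617.3, 182.5, 105.8]
ee_rot: [[-0.001, 1.0, 0.003], [1.0, 0.001, 0.001], [0.001, 0.003, -1.0]]
ft_force: [0.3, 0.2, 0.7]
gripper_width: 0.851
gripper_force: 0.0
```

Call:
jog_arm:
  rows:
    - [[0,0,0.001],[0,0,0],0.8]
    - [[0,0,0],[0,0,0],0.74]
    - [[0,0,0],[0,0,0],0.68]
    - [[0,0,0],[0,0,0],0.62]
    - [[0,0,0],[0,0,0],0.56]
    - [[0,0,0],[0,0,0],0.5]
    - [[0,0,0],[0,0,0],0.45]
    - [[0,0,0],[0,0,0],0.45]
  grip_force: 35

```text
t: 23.55
tcp_pos: [616.8, 182.1, 103.2]
ee_rot: [[-0.0, 1.0, 0.001], [1.0, 0.0, 0.0], [0.0, 0.001, -1.0]]
ft_force: [0.2, 0.2, 2.4]
gripper_width: 0.56
gripper_force: 36.0
```

Grip is on the cap (about 48 mm). I lift and carry it to the bottle tray at (455,−347).

Call:
jog_arm:
  rows:
    - [[0,0,-0.01],[0,0,0],0.45]
    - [[0,0,-0.025],[0,0,0],0.45]
    - [[0,0,-0.035],[0,0,0],0.45]
    - [[0,0,-0.035],[0,0,0],0.45]
    - [[0,0,-0.035],[0,0,0],0.45]
    - [[-0.02,-0.006,0],[0,0,0],0.45]
    - [[-0.03,-0.009,0],[0,0,0],0.45]
    - [[-0.035,-0.011,0],[0,0,0],0.45]

```text
t: 24.35
tcp_pos: [590.3, 96.9, 242.8]
ee_rot: [[-0.002, 1.0, -0.0], [1.0, 0.002, 0.0], [0.0, -0.0, -1.0]]
ft_force: [0.8, -0.8, -0.8]
gripper_width: 0.559
gripper_force: 36.6
```

Call:
jog_arm:
  rows:
    - [[-0.035,-0.011,0],[0,0,0],0.45]
    - [[-0.035,-0.011,0],[0,0,0],0.45]
    - [[-0.035,-0.011,0],[0,0,0],0.45]
    - [[-0.035,-0.011,0],[0,0,0],0.45]
    - [[-0.035,-0.011,0],[0,0,0],0.45]
    - [[-0.035,-0.011,0],[0,0,0],0.45]
    - [[-0.035,-0.011,0],[0,0,0],0.45]
    - [[-0.035,-0.011,0],[0,0,0],0.45]

```text
t: 25.15
tcp_pos: [501.9, -184.2, 243.0]
ee_rot: [[-0.0, 1.0, -0.0], [1.0, 0.0, 0.0], [0.0, -0.0, -1.0]]
ft_force: [0.0, 0.0, -1.3]
gripper_width: 0.559
gripper_force: 36.6
```

Call:
jog_arm:
  rows:
    - [[-0.035,-0.011,0],[0,0,0],0.45]
    - [[-0.035,-0.011,0],[0,0,0],0.45]
    - [[-0.035,-0.011,0],[0,0,0],0.45]
    - [[-0.034,-0.01,0],[0,0,0],0.45]
    - [[-0.025,-0.005,0],[0,0,0],0.45]
    - [[0,0,0],[0,0,0],0.45]
    - [[0,0,0],[0,0,0],0.45]

```text
t: 25.85
tcp_pos: [454.5, -347.0, 242.5]
ee_rot: [[0.001, 1.0, -0.001], [1.0, -0.001, 0.001], [0.001, -0.001, -1.0]]
ft_force: [-1.3, 0.5, -1.0]
gripper_width: 0.561
gripper_force: 36.6
```

Call:
jog_arm:
  rows:
    - [[0,0,0.03],[0,0,0],0.45]
    - [[0,0,0.035],[0,0,0],0.45]
    - [[0,0,0.03],[0,0,0],0.45]
    - [[0,0,0.02],[0,0,0],0.45]
    - [[0,0,0.01],[0,0,0],0.45]
    - [[0,0,0.006],[0,0,0],0.45]
    - [[0,0,0],[0,0,0],0.45]
    - [[0,0,0],[0,0,0],0.45]

```text
t: 26.65
tcp_pos: [455.4, -347.1, 113.3]
ee_rot: [[-0.001, 1.0, 0.002], [1.0, 0.001, -0.001], [-0.001, 0.002, -1.0]]
ft_force: [-0.3, -0.6, -0.7]
gripper_width: 0.561
gripper_force: 36.6
```

Call:
jog_arm:
  rows:
    - [[0,0,0.004],[0,0,0],0.45]
    - [[0,0,0.003],[0,0,0],0.45]
    - [[0,0,0.0015],[0,0,0],0.45]
    - [[0,0,0.0005],[0,0,0],0.45]
    - [[0,0,0],[0,0,0],0.45]
    - [[0,0,0],[0,0,0],0.45]

```text
t: 27.25
tcp_pos: [454.7, -347.0, 102.9]
ee_rot: [[-0.0, 1.0, 0.0], [1.0, 0.0, -0.0], [-0.0, 0.0, -1.0]]
ft_force: [0.3, 0.3, -1.2]
gripper_width: 0.559
gripper_force: 36.6
```

Not yet in contact, about 0.7 mm to go.

Call:
jog_arm:
  rows:
    - [[0,0,0.0007],[0,0,0],0.45]
    - [[0,0,0.0005],[0,0,0],0.45]
    - [[0,0,0],[0,0,0],0.45]
    - [[0,0,0],[0,0,0],0.45]

```text
t: 27.65
tcp_pos: [454.9, -347.1, 102.2]
ee_rot: [[-0.0, 1.0, 0.001], [1.0, 0.0, -0.001], [-0.001, 0.001, -1.0]]
ft_force: [0.3, 1.0, 3.0]
gripper_width: 0.563
gripper_force: 36.9
```

Contact (+3 N). I release, rise and back off.

Call:
jog_arm:
  rows:
    - [[0,0,0],[0,0,0],0.6]
    - [[0,0,0],[0,0,0],0.66]
    - [[0,0,0],[0,0,0],0.72]
    - [[0,0,0],[0,0,0],0.74]
    - [[0,0,0],[0,0,0],0.74]
    - [[0,0,-0.015],[0,0,0],0.74]
    - [[0,0,-0.03],[0,0,0],0.74]
    - [[0,0,-0.035],[0,0,0],0.74]

```text
t: 28.45
tcp_pos: [454.3, -346.5, 182.2]
ee_rot: [[-0.0, 1.0, -0.002], [1.0, 0.0, 0.001], [0.001, -0.002, -1.0]]
ft_force: [0.0, 0.1, 0.5]
gripper_width: 0.74
gripper_force: 0.0
```

Call:
jog_arm:
  rows:
    - [[0,0,-0.035],[0,0,0],0.74]
    - [[0,0,-0.03],[0,0,0],0.74]
    - [[0.03,-0.02,0],[0,0,0],0.74]
    - [[0.035,-0.02,0],[0,0,0],0.74]
    - [[0.035,-0.02,0],[0,0,0],0.74]
    - [[0.03,0,0],[0,0,0],0.74]
    - [[0,0,0],[0,0,0],0.74]
    - [[0,0,0],[0,0,0],0.74]

```text
t: 29.25
tcp_pos: [394.9, -216.8, 248.0]
ee_rot: [[-0.001, 1.0, 0.002], [1.0, 0.001, -0.002], [-0.002, 0.002, -1.0]]
ft_force: [-0.6, 0.5, 0.2]
gripper_width: 0.74
gripper_force: 0.0
```

```bash
python3 - <<'E'
from h import *
im,_=r.capture('scene'); save('s4',cv2.resize(im[130:340,130:460],None,fx=2.4,fy=2.4))
E
```

```text
(no output)
```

View pics/s4.png

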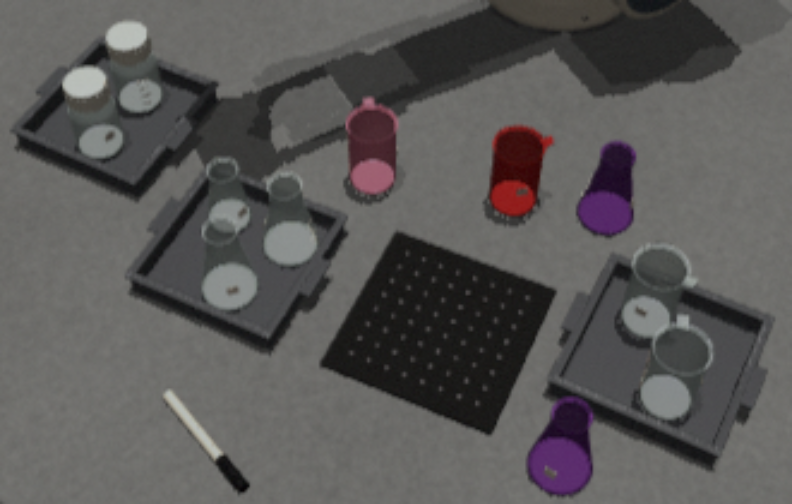

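The mat is empty. Bottles stand at (87,110) and (130,65), the three flasks at (225,195), (290,220) and (222,260), and beakers at (655,290) and (680,365). All are upright and the look-alikes are untouched.

```bash
python3 -c "
from station import r
print(r.job_done())"
```

```text
the job is handed in; nothing more can be done
None
```

All four pieces are put away upright in their matching trays, nothing was knocked over, and the job was handed in at about 29 s of the 115 s allowed.

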